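Close up a fan's capacitor box with a salvaged cover

ROBOT

A 6-joint arm with a two-finger parallel gripper is mounted at the origin on the work surface. World frame = base frame: x ahead of the robot, y to its left, z up, the work surface at z = 0. Lengths are in mm, angles in rad, forces in N, time in s.
With the tool pointing down it reaches from about 350 to 975 mm from the base axis. Payload 7.1 kg.
Tool frame: the origin (TCP) lies midway between the tips of the shut fingers; the grasp point (between the pads) lies 19 mm behind it; z points along the fingers, y is the line along which they close (so a half turn about z gives the same grasp; the last joint's range is limited). The gripper opens to 88 mm and grips with 3 to 60 N. Pads are 20 mm wide; open, the fingers measure 115 mm over their backs; the gripper's body (75 mm by 178 mm) begins 61 mm behind the grasp point.
Start: joints at [1.232, 0.423, 1.63, -0, 1.089, -0.019], TCP at [196.453, 593.305, 184.375] pointing down, gripper open.
Joint ranges: [-3, 3], [-0.9, 2.11], [0.09, 2.58], [-1.31, 4.45], [0.11, 2.69], [-2.54, 2.54]. Speed limits (rad/s): [2.39, 2.39, 3.01, 3.14, 3.14, 3.14].

INTERFACE

Orientations are given as a rotation vector (axis times angle).
In Python, from workcell import get_obs, get_image, camera_params, close_job gives the robot as it stands.
- The arm moves only by the shell command python3 -m creep 'ROWS' [OPENING]. ROWS is a JSON object of lists of equal length, an entry for each row: "delta_pos": the shift along the tool's x, y, z in m, a list of three; "twist": the turn, a rotation vector about the tool's x, y, z in degrees, a list of three. A call has 1 to 20 rows; each row shifts and turns the commanded pose from where the row before left it, along the tool's axes as they then stand; what a row does not reach is not made up. A row lasts 1/12 s, in which the tool goes at most 41.7 mm and 7.16 degrees, less where a joint would pass 70% of its speed; a pose out of reach is approached as far as the arm can. A call with a gripper value outside its range is refused whole. OPENING is the opening, from 0 (shut) to 1 (fully open), set as the call begins (- or left out, the last holds). The fingers move at their own pace and stop on an object; the grip force is fixed at half the most. Time passes only in rows, so rows that do not move let the fingers close. It gives the time, the measured TCP pose, the force, the opening and the grip force at its end, in the units of the state.
- get_obs(): the state, without advancing time (a new reading comes with each control period).
- get_image(name): name is "scene" or "top"; returns (picture, depth): 420x560x3 uint8, red, green, blue; 420x560 float32, mm along the optical axis (not along the pixel's ray), 0 where there is no reading.
- camera_params(name): a dict with "camera_matrix" (3x3 intrinsics, pixels), "extrinsics" (4x4, takes a point from camera to world coordinates). Camera axes: x right, y down, z forward; pixel columns grow to the right and rows downward; lengths in mm; the calibration is good to about 2 mm. A picture is of the moment at which its call begins. camera_params takes no time and is no camera call.
- close_job(): hands the job in; it is judged then, once.
The state is a dict: "t": time; "qpos": joint angles; "qvel": joint speeds; "joint_torque": joint torques, N m; "ee_pos": TCP position; "orientation": TCP orientation; "ft_force": force on the tool from outside, world axes, zero at the start; "moment": the same for the moment, N m; "width": finger opening in mm; "grasp_force": force on a finger pad.
Only numpy, scipy, OpenCV 4.12 (cv2) and the standard library are available. Lean on these libraries where they do the work, as an engineer would, in place of code of your own. Each camera call takes 0.05 s, during which the arm holds its last target. There are 200 camera calls.

TASK

The open fan housing on the bench needs its two capacitors and a cover: drop each of the two loose capacitors, terminals up, all the way into the pocket cut to its size. Then lift the cover plate off the pins of the scrapped housing and seat it on the open housing's pins, lying flat and fully down. Leave the other parts on the bench where they stand.

Things in the scene. Friction and masses are not known exactly. Their poses are not given: they have to be found in the camera images.
- housing: Good, open ivory housing on either side of the bench: a fixed block 120 (x) x 84 (y) x 46 (z) mm, origin at the centre of its underside. In its top face are two upright pockets, long sides along y; on it stand two steel pins, 8 mm thick, 14 mm tall, tapered tips, at (-48, +30) and (+48, +30) mm in x, y. A short black cable gland sticks out of its +x end.
- pocket_large (a point): Centre of the mouth of the large pocket (on the housing's top face, at x -25, y -12 mm in its frame): 24 mm (x) by 48 mm (y), 34 mm deep.
- pocket_small (a point): Centre of the mouth of the small pocket (on the housing's top face, at x +30, y -12 mm in its frame): 18 mm (x) by 36 mm (y), 34 mm deep.
- scrap_housing: The scrapped housing, a dirtier ivory block of the same outer size (120 x 84 x 46 mm) with the same two pins, fixed to the bench on the other side; it wears the cover at the start. Origin at the centre of its underside.
- cover: Loose steel cover plate, 120 (x) x 84 (y) x 6 mm, 0.14 kg, on the scrapped housing at the start. Two 12 mm holes at (-48, +30) and (+48, +30) mm in x, y, so it fits the pins one way round only. Square black grip boss at its centre, 22 x 22 mm, 24 mm tall (its top is 30 mm above the underside). Origin at the centre of the underside.
- large_capacitor: Grey block capacitor standing upright on the bench, 20 (x) x 44 (y) x 29 mm tall, with two thin brass blade terminals 4 mm high on its top; origin at the centre of its underside.
- small_capacitor: Grey block capacitor standing upright on the bench, 14 (x) x 32 (y) x 29 mm tall, with two thin brass blade terminals 4 mm high on its top; origin at the centre of its underside.
- jar: Bystander: closed glass jar with steel lid, 52 mm across, 75 mm tall; origin at the centre of its underside.
- rotor: Bystander: dark motor rotor standing on its core, 52 mm across and 42 mm tall, with a 10 mm shaft rising to 130 mm; origin at the centre of its underside.
- gearbox: Bystander: small aluminium gearbox, 44 x 34 x 34 mm, with a stub shaft on top reaching 56 mm; origin at the centre of its underside.
- tin: Bystander: flat round steel tin, 56 mm across, 42 mm tall; origin at the centre of its underside.

How it is judged (in metres and radians):
On the way, in this order (a step that is already met when the one before it is completed fails the run):
1. both capacitors are down in their own pockets (horizontal distance between large_capacitor and pocket_large below 0.006 m and z of each of large_capacitor, small_capacitor in the frame of housing below 0.016 m and angle between each of large_capacitor, small_capacitor's own z axis and vertical below 0.12 rad and horizontal distance between small_capacitor and pocket_small below 0.006 m), for 0.2 s.
2. the cover is seated on the open housing's pins (x of cover in the frame of housing between -0.004 and 0.004 m and y of cover in the frame of housing between -0.004 and 0.004 m and z of cover in the frame of housing between 0.043 and 0.0485 m and angle between the x axis of cover and the x axis of housing, either way round below 0.07 rad and angle between cover's own z axis and vertical below 0.03 rad), for 0.2 s.
At the end, for the whole second after the job is handed in: Each capacitor upright on the floor of its own pocket (within 6 mm of its centre, under 4 mm off the floor, tilt under 0.12 rad); cover down on both pins of the good housing (within 4 mm in x and y, 2.5 mm in height, turned under 0.07, tilted under 0.03 rad); all released and at rest (all of step 1 and all of step 2 and linear speed of each of cover, large_capacitor, small_capacitor below 0.02 m/s); the robot touches nothing.
It fails at once if the jar is shoved (more than 25 mm) or tipped over (distance of jar from where it was at the start of the episode above 0.025 m or angle between jar's own z axis and vertical above 0.4 rad).
It fails at once if the rotor is shoved (more than 25 mm) or tipped over (distance of rotor from where it was at the start of the episode above 0.025 m or angle between rotor's own z axis and vertical above 0.4 rad).
It fails at once if the gearbox is shoved (more than 25 mm) or tipped over (distance of gearbox from where it was at the start of the episode above 0.025 m or angle between gearbox's own z axis and vertical above 0.4 rad).
It fails at once if the tin is shoved (more than 25 mm) or tipped over (distance of tin from where it was at the start of the episode above 0.025 m or angle between tin's own z axis and vertical above 0.4 rad).
It also fails if it takes over 72 s, if anything falls off the work surface, if the arm or the gripper's body presses on something with over 40 N, if the wrist force passes 120 N, or if a joint passes its speed limit or range.

## Working session

There is one attempt and no reset: what is moved stays moved. The work goes in short steps, Python scripts to look and compute and a shell command to move; the robot and the scene stay as the last step left them, time stands still between calls to the robot, and variables do not carry over. Pictures are saved under pics/ and viewed, at most 10 in all, crops included, and the job is handed in when it is done.

```bash
mkdir -p pics; ls; python3 - <<'E'
from workcell import *
import cv2,numpy as np
print(get_obs())
for n in("scene","top"):
    im,d=get_image(n); np.savez(f"{n}0.npz",im=im,d=d)
    p=camera_params(n);print(n,np.round(p["camera_matrix"],1).tolist(),np.round(p["extrinsics"],3).tolist())
    cv2.imwrite(f"pics/{n}0.png",im[:,:,::-1])
E
```

```text
pics
{'t': 0.0, 'qpos': array([ 1.23198439e+00,  4.23862333e-01,  1.63071204e+00, -4.09176791e-05,
        1.08860438e+00, -1.89989013e-02]), 'qvel': array([ 0.00086045,  0.00131378,  0.0001024 , -0.00045792, -0.00070944,
        0.00018962]), 'joint_torque': array([-7.13098052e-05, -5.44606733e+01, -2.73668844e+01,  6.43197703e-02,
        2.27321126e-02, -6.77510434e-05]), 'ee_pos': array([196.26826597, 592.71214906, 183.57967604]), 'orientation': array([-5.00154084e-01, -3.10127311e+00,  2.46160695e-03]), 'ft_force': array([-0.43902055, -0.19327027, -0.88108328]), 'moment': array([ 0.03487828, -0.01641389,  0.02212639]), 'grasp_force': 0.0, 'width': 87.71098644453708}
scene [[477.7, 0.0, 277.2], [0.0, 477.7, 216.5], [0.0, 0.0, 1.0]] [[-0.601, 0.536, -0.593, 1052.995], [0.799, 0.402, -0.447, 360.407], [-0.002, -0.742, -0.67, 615.729], [0.0, 0.0, 0.0, 1.0]]
top [[379.0, 0.0, 283.0], [0.0, 379.0, 209.1], [0.0, 0.0, 1.0]] [[-0.013, -0.986, 0.164, 426.391], [-1.0, 0.017, 0.023, -8.854], [-0.026, -0.163, -0.986, 854.315], [0.0, 0.0, 0.0, 1.0]]
```

View pics/scene0.png

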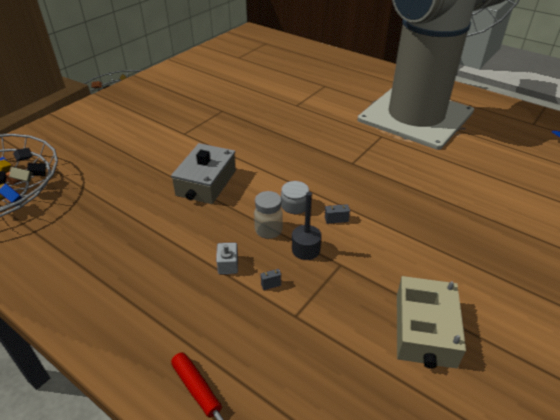

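View pics/top0.png

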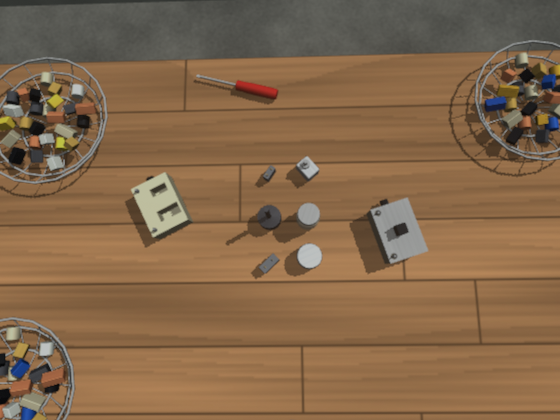

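The scene view shows the open housing at (430,320), the covered scrap housing at (205,172), the large capacitor at (337,214), the small capacitor at (271,280), and the jar, tin, rotor and gearbox between them. In the top view the open housing is at (160,206), scrap and cover at (398,232), small capacitor at (268,174), large capacitor at (269,263) and rotor at (269,217).

```bash
cat > h.py <<'E'
import numpy as np,cv2
from workcell import *
def cloud(n,d):
    p=camera_params(n);K=p["camera_matrix"];E=np.array(p["extrinsics"])
    v,u=np.indices(d.shape); c=np.stack([(u-K[0][2])/K[0][0]*d,(v-K[1][2])/K[1][1]*d,d],-1)
    return c@E[:3,:3].T+E[:3,3]
def rect(P):
    (c,s,a)=cv2.minAreaRect(P[:,:2].astype(np.float32)); 
    if s[0]<s[1]: a+=90; s=s[::-1]
    return np.round(c,1),np.round(s,1),round(((a+90)%180)-90,1)  # a: direction of long side
E
python3 - <<'E'
from h import *
for n in("top","scene"):
    f=np.load(f"{n}0.npz");im,d=f["im"],f["d"];W=cloud(n,d)
    z=W[...,2];m=((d>0)&(z>12)&(z<200)&(W[...,0]>250)&(W[...,0]<800)&(abs(W[...,1])<450)).astype(np.uint8)
    k,l,st,ce=cv2.connectedComponentsWithStats(m)
    print(n,"table z",np.median(z[(abs(z)<15)&(abs(W[...,1])<350)]))
    for i in range(1,k):
        if st[i,4]<25: continue
        P=W[l==i]; zz=P[:,2]; 
        # modal top height
        h,e=np.histogram(zz,np.arange(0,150,2)); 
        zt=e[h.argmax()]+1; T=P[abs(zz-zt)<4]
        print(np.round(ce[i]),st[i,4],"zmax %.1f mode %.1f med %.1f"%(zz.max(),zt,np.median(T[:,2])),*rect(T),np.round(T.mean(0),1),len(T))
E
```

```text
top table z 0.14961477920257948
[482. 116.] 157 zmax 56.7 mode 51.0 med 51.6 [ 754.2 -431.5] [92.3 11.4] 18.3 [ 753.3 -431.9   51.6] 104
[ 91. 110.] 50 zmax 59.2 mode 49.0 med 49.8 [793.8 442.5] [14.9  6.6] -72.5 [793.6 442.4  50. ] 27
[ 99. 134.] 251 zmax 56.2 mode 51.0 med 51.7 [734.1 421.4] [132.   19.6] -17.4 [734.  420.2  51.6] 138
[308. 168.] 333 zmax 58.8 mode 35.0 med 34.0 [656.7 -45.8] [44.5 33.7] 38.9 [654.2 -47.2  34.1] 224
[270. 173.] 108 zmax 34.6 mode 29.0 med 29.0 [648.   40.4] [31.7 13.9] -34.3 [647.6  40.   29.1] 85
[161. 205.] 2279 zmax 61.2 mode 47.0 med 46.1 [576.  280.7] [120.8  85.1] 26.9 [575.1 282.4  46.1] 1672
[397. 231.] 2555 zmax 80.0 mode 53.0 med 52.2 [ 510.3 -234.2] [119.9  85.2] 17.7 [ 509.5 -234.4   52.2] 2094
[308. 216.] 498 zmax 78.8 mode 75.0 med 75.0 [545.6 -43.2] [44.9 43.7] -1.7 [544.8 -43.7  75.1] 384
[269. 217.] 460 zmax 132.7 mode 39.0 med 39.8 [546.3  41.3] [51.1 48.2] -1.5 [544.2  40.5  39.8] 308
[309. 256.] 516 zmax 46.8 mode 41.0 med 41.9 [459.5 -44.6] [51. 49.] -1.0 [459.6 -44.9  41.9] 456
[269. 263.] 202 zmax 34.1 mode 29.0 med 29.1 [445.5  42.1] [42.6 20. ] -45.9 [446.  42.  29.] 192
scene table z 0.7584872450034368
[204. 172.] 2525 zmax 78.8 mode 53.0 med 52.6 [ 512.9 -231.3] [123.8  86.5] 17.4 [ 519.2 -226.7   52.6] 1357
[ 33. 192.] 233 zmax 55.3 mode 53.0 med 52.3 [ 754.1 -429.5] [92.9 11.9] 18.8 [ 757.1 -428.4   52. ] 121
[288. 216.] 2746 zmax 132.1 mode 43.0 med 42.4 [5.054e+02 1.000e-01] [145.1 131.2] 4.8 [515.2  -1.8  42.4] 864
[337. 212.] 332 zmax 34.4 mode 29.0 med 29.4 [448.4  45.4] [43.7 21.8] -44.4 [449.7  46.4  29.3] 197
[227. 256.] 559 zmax 58.1 mode 35.0 med 34.4 [660.8 -42.5] [44.3 32.5] 40.5 [661.8 -40.7  34.5] 273
[271. 277.] 267 zmax 35.2 mode 29.0 med 29.2 [651.3  44.2] [32.  15.9] -34.1 [651.9  44.4  29. ] 155
[430. 321.] 5161 zmax 61.6 mode 47.0 med 46.7 [578.2 283.4] [122.6  84.8] 26.6 [583.  287.8  46.6] 3351
```

Both views agree on the sizes: housing top z≈46, cover top z≈52, capacitor tops z≈29. Their positions differ by 2–3 mm, so I'll use the mean and refine up close. The moves come next.

```bash
cat >> h.py <<'E'
from scipy.spatial.transform import Rotation as Ro
def plan(x,y,z,phi):
    o=get_obs();R=Ro.from_rotvec(o["orientation"]).as_matrix();p=np.array(o["ee_pos"])
    cur=np.degrees(np.arctan2(R[1,1],R[0,1])); dy=(phi-cur+90)%180-90
    d=R.T@(np.array([x,y,z])-p)
    # levelling: tool-axis tilt fix
    t=np.degrees(R.T@np.cross(R[:,2],[0,0,-1]))
    print("t",round(o["t"],2),"p",np.round(p,1),"phi %.1f"%cur,"w %.1f g %.1f"%(o["width"],o["grasp_force"]),"F",np.round(o["ft_force"],1),"tool delta mm",np.round(d,1),"norm %.0f"%np.linalg.norm(d),"then twist z %.1f"%-dy,"tilt fix",np.round(t,2),"q",np.round(o["qpos"],2))
E
python3 -c "
from h import *
plan(447,43.7,150,45)"
```

```text
t 0.1 p [196.3 592.8 183.7] phi 71.7 w 87.8 g 0.0 F [ 0.3  0.4 -0.3] tool delta mm [-410.6 -442.4   34.3] norm 605 then twist z 26.7 tilt fix [-0.08 -0.    0.  ] q [ 1.23  0.42  1.63 -0.    1.09 -0.02]
```

```bash
python3 -m creep '{"delta_pos":[[-0.0205,-0.0221,0.0017],[-0.0205,-0.0221,0.0017],[-0.0205,-0.0221,0.0017],[-0.0205,-0.0221,0.0017],[-0.0205,-0.0221,0.0017],[-0.0205,-0.0221,0.0017],[-0.0205,-0.0221,0.0017],[-0.0205,-0.0221,0.0017],[-0.0205,-0.0221,0.0017],[-0.0205,-0.0221,0.0017],[-0.0205,-0.0221,0.0017],[-0.0205,-0.0221,0.0017],[-0.0205,-0.0221,0.0017],[-0.0205,-0.0221,0.0017],[-0.0205,-0.0221,0.0017],[-0.0205,-0.0221,0.0017],[-0.0205,-0.0221,0.0017],[-0.0205,-0.0221,0.0017],[-0.0205,-0.0221,0.0017],[-0.0205,-0.0221,0.0017]],"twist":[[0,0,0],[0,0,0],[0,0,0],[0,0,0],[0,0,0],[0,0,0],[0,0,0],[0,0,0],[0,0,0],[0,0,0],[0,0,0],[0,0,0],[0,0,0],[0,0,0],[0,0,0],[0,0,0],[0,0,0],[0,0,0],[0,0,0],[0,0,0]]}' 0.6
python3 -m creep '{"delta_pos":[[0,0,0],[0,0,0],[0,0,0],[0,0,0],[0,0,0],[0,0,0]],"twist":[[0,0,5.3],[0,0,5.3],[0,0,5.3],[0,0,5.3],[0,0,5.3],[0,0,0]]}'
python3 -c "
from h import *
plan(447,43.7,60,45)
im,d=get_image('scene');np.savez('s1.npz',im=im,d=d);cv2.imwrite('pics/s1.png',im[:,:,::-1])"
```

```text
t: 1.77
ee_pos: [446.9, 43.3, 150.2]
orientation: [-0.5, -3.101, 0.0]
ft_force: [-0.1, 0.3, 0.5]
width: 52.5
grasp_force: 0.0
t: 2.27
ee_pos: [446.5, 44.7, 150.2]
orientation: [-1.203, -2.902, 0.0]
ft_force: [0.8, 0.3, -0.2]
width: 52.3
grasp_force: 0.0
t 2.27 p [446.5  44.7 150.2] phi 45.0 w 52.3 g 0.0 F [ 0.8  0.3 -0.2] tool delta mm [-1.2 -0.3 90.2] norm 90 then twist z -0.0 tilt fix [-0.02 -0.02  0.  ] q [ 0.07  0.21  2.03  0.    0.89 -0.71]
```

View pics/s1.png

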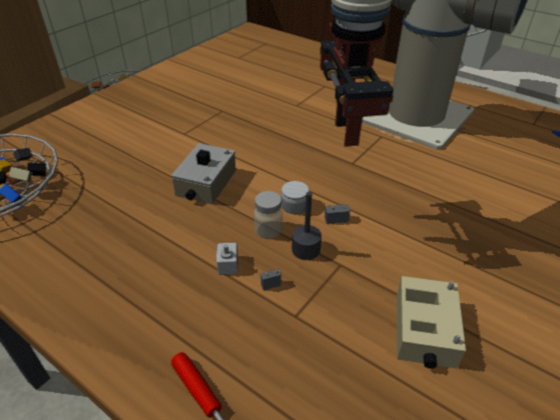

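The fingertips show in the scene view at about (352,143) and (341,124). Comparing their depth points with the arm's pose gives the offset between camera and arm.

```bash
python3 - <<'E'
from h import *
o=get_obs();R=Ro.from_rotvec(o["orientation"]).as_matrix();p=o["ee_pos"]
it,dt=get_image("top")
for n,d in(("scene",np.load("s1.npz")["d"]),("top",dt)):
    W=cloud(n,d);L=(W-p)@R  # tool coords
    m=(d>0)&(np.abs(L[...,0])<40)&(np.abs(L[...,1])<75)&(L[...,2]>-28)&(L[...,2]<8)
    Q=L[m]; print(n,len(Q))
    for s in(1,-1):
        q=Q[Q[:,1]*s>0]
        if len(q)<5: continue
        print(s,"zmax",np.round(np.percentile(q[:,2],98),1),"x",np.round(np.percentile(q[:,0],[2,50,98]),1),"y",np.round(np.percentile(q[:,1],[2,50,98]),1),len(q))
E
```

```text
scene 0
top 0
```

```bash
python3 - <<'E'
from h import *
o=get_obs();print(o["ee_pos"])
d=np.load("s1.npz")["d"];W=cloud("scene",d)
for v,u in((140,352),(130,352),(120,352),(120,341),(110,341),(100,370),(80,355)):print(u,v,d[v,u],np.round(W[v,u]))
p=camera_params("scene");E=np.array(p["extrinsics"]);K=np.array(p["camera_matrix"])
q=K@(np.linalg.inv(E)@np.r_[o["ee_pos"],1])[:3];print(q[:2]/q[2])
E
```

```text
[446.56618299  44.80153855 150.24833385]
352 140 753.5586 [471.  69. 200.]
352 130 738.1211 [474.  69. 220.]
352 120 724.0974 [477.  69. 239.]
341 120 798.1482 [429.  24. 201.]
341 110 781.85504 [433.  24. 221.]
370 100 649.997 [507. 107. 298.]
355 80 753.15027 [417.  35. 271.]
[343.62479796 154.05509722]
```

```bash
python3 - <<'E'
from h import *
f=np.load("s1.npz");d=f["d"];W=cloud("scene",d)
for u in(348,352,356):print(u,[(v,int(W[v,u,2]),f["im"][v,u].tolist()) for v in range(136,158,2)])
m=(d>0)&(abs(W[...,0]-450)<60)&(abs(W[...,1]-45)<60)&(W[...,2]>100)
print(W[m][:,2].min())
it,dt=get_image("top");np.savez("t1.npz",im=it,d=dt);cv2.imwrite("pics/t1.png",cv2.resize(it[150:330,190:370,::-1],None,fx=3,fy=3))
W=cloud("top",dt);print(np.histogram(W[m&0==0][:,2] if 0 else W[(dt>0)&(W[...,2]>100)][:,2],10))
E
```

```text
348 [(136, 209, [33, 11, 10]), (138, 205, [35, 16, 8]), (140, 200, [34, 13, 7]), (142, 198, [37, 18, 18]), (144, 194, [36, 18, 17]), (146, 1, [84, 57, 31]), (148, 0, [134, 94, 53]), (150, -1, [141, 100, 54]), (152, 0, [143, 99, 55]), (154, 0, [138, 96, 54]), (156, 0, [139, 99, 56])]
352 [(136, 209, [34, 19, 14]), (138, 204, [33, 11, 8]), (140, 200, [34, 18, 11]), (142, 196, [35, 16, 16]), (144, 193, [33, 14, 8]), (146, 0, [117, 82, 46]), (148, 0, [132, 92, 52]), (150, 1, [135, 95, 54]), (152, 0, [143, 101, 55]), (154, -1, [142, 100, 57]), (156, 0, [139, 98, 54])]
356 [(136, 207, [32, 13, 9]), (138, 203, [35, 13, 11]), (140, 200, [34, 15, 10]), (142, 197, [33, 15, 14]), (144, 193, [36, 17, 14]), (146, 1, [130, 91, 50]), (148, -1, [141, 100, 56]), (150, 0, [130, 92, 51]), (152, 0, [137, 97, 55]), (154, 2, [145, 102, 57]), (156, 0, [141, 98, 54])]
187.6828787149521
(array([  411,     0,     0,     0,     0,   105,  4708,  9414,  4601,
       12146]), array([283.02615018, 318.77736873, 354.52858727, 390.27980581,
       426.03102435, 461.7822429 , 497.53346144, 533.28467998,
       569.03589852, 604.78711706, 640.53833561]))
```

View pics/t1.png

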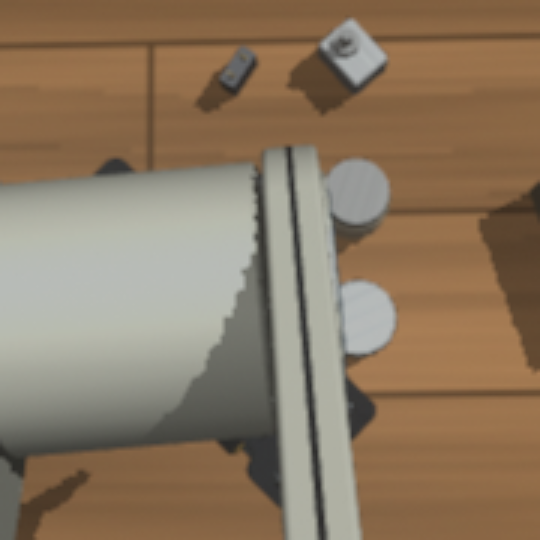

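The top view shows the arm hiding the target, with the small capacitor, gearbox, jar and tin undisturbed. In the scene view the fingertips measure z≈190, while the reported TCP is 150. I'll descend part way and remeasure that gap.

```bash
python3 -m creep '{"delta_pos":[[0,0,0.02],[0,0,0.02],[0,0,0.02],[0,0,0.02],[0,0,0],[0,0,0]],"twist":[[0,0,0],[0,0,0],[0,0,0],[0,0,0],[0,0,0],[0,0,0]]}' 0.4
cat >> h.py <<'E'
def tips(save=None):
    o=get_obs();R=Ro.from_rotvec(o["orientation"]).as_matrix();p=np.array(o["ee_pos"])
    im,d=get_image("scene");W=cloud("scene",d);L=(W-p)@R
    if save: np.savez(save+".npz",im=im,d=d);cv2.imwrite(f"pics/{save}.png",im[:,:,::-1])
    dark=(im[...,0]<75)&(im[...,1]<45)&(im[...,0]>im[...,1]+8)
    m=(d>0)&dark&(np.abs(L[...,0])<40)&(np.abs(L[...,1])<75)&(L[...,2]>-80)&(L[...,2]<10)
    for s in(1,-1):
        q=L[m&(L[...,1]*s>0)]
        if len(q)<5: continue
        z=q[:,2].max(); q=q[q[:,2]>z-25]
        print("finger",s,"tipz(tool) %.1f"%z,"x",np.round(np.percentile(q[:,0],[2,98]),1),"y",np.round(np.percentile(q[:,1],[2,98]),1),len(q))
E
python3 -c "
from h import *
plan(447,43.7,60,45);tips('s2')"
```

```text
t: 2.92
ee_pos: [445.9, 44.8, 69.9]
orientation: [-1.195, -2.903, 0.002]
ft_force: [-0.3, 0.4, 0.1]
width: 35.2
grasp_force: 0.0
t 2.92 p [445.9  44.8  69.9] phi 45.3 w 35.2 g 0.0 F [-0.3  0.4  0.1] tool delta mm [-1.6  0.   9.9] norm 10 then twist z 0.3 tilt fix [-0.11 -0.1   0.  ] q [ 0.07  0.36  2.09 -0.    0.7  -0.72]
finger 1 tipz(tool) -41.5 x [-10.7   9.6] y [22.6 28.5] 145
finger -1 tipz(tool) -40.0 x [-10.7  -1. ] y [-23.5 -15.3] 33
```

```bash
python3 -c "
import cv2
i=cv2.imread('pics/s2.png');cv2.imwrite('pics/s2c.png',cv2.resize(i[100:260,240:420],None,fx=3.5,fy=3.5,interpolation=cv2.INTER_CUBIC))"
```

```text
(no output)
```

View pics/s2c.png

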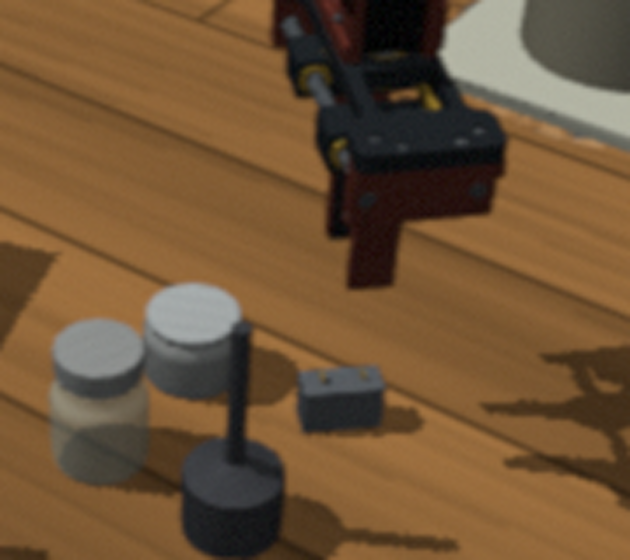

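The crop shows the two fingers, the near one ending at about (372,285), well above the upright large capacitor at (340,398). The approach is lined up. I'll descend in small steps, watching force and tip height.

```bash
python3 -m creep '{"delta_pos":[[-0.001,0,0.012],[0,0,0.012],[0,0,0.012],[0,0,0.012],[0,0,0],[0,0,0]],"twist":[[0,0,0],[0,0,0],[0,0,0],[0,0,0],[0,0,0],[0,0,0]]}' 0.5
python3 -c "
from h import *
plan(447,43.7,20,45);tips('s3')
i=cv2.imread('pics/s3.png');cv2.imwrite('pics/s3c.png',cv2.resize(i[120:260,260:420],None,fx=3.5,fy=3.5,interpolation=cv2.INTER_CUBIC))"
```

```text
t: 3.47
ee_pos: [447.9, 44.2, 23.2]
orientation: [1.197, 2.904, 0.0]
ft_force: [-0.2, 0.8, 0.3]
width: 44.1
grasp_force: 0.0
t 3.47 p [447.9  44.2  23.2] phi 45.2 w 44.1 g 0.0 F [-0.2  0.8  0.3] tool delta mm [ 0.4 -1.   3.2] norm 3 then twist z 0.2 tilt fix [0.03 0.03 0.  ] q [ 0.07  0.45  2.1  -0.    0.58 -0.72]
finger 1 tipz(tool) -42.7 x [-11.    9.4] y [28.6 33.5] 130
finger -1 tipz(tool) -41.1 x [-10.6  -3.4] y [-28.1 -19.8] 33
```

View pics/s3c.png

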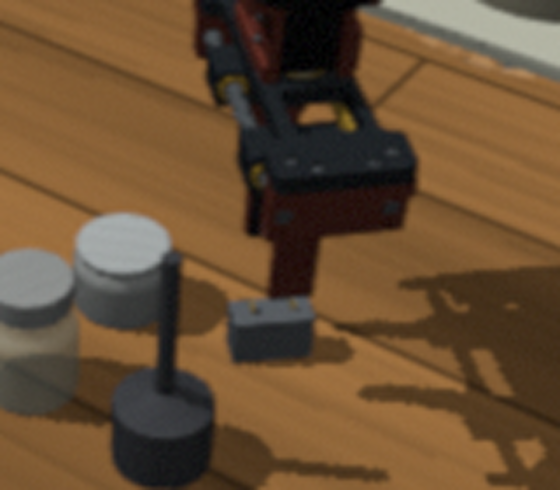

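The crop shows the near finger's tip at (290,297), still above and behind the capacitor. So the real tips sit about 41 mm above the reported TCP, and I'll steer by the measured tip height, descending in stages with force checks.

```bash
python3 -m creep '{"delta_pos":[[0,0,0.01],[0,0,0.01],[0,0,0.004],[0,0,0],[0,0,0]],"twist":[[0,0,0],[0,0,0],[0,0,0],[0,0,0],[0,0,0]]}'
python3 -c "
from h import *
plan(447,43.7,-22,45);tips('s4')"
```

```text
t: 3.93
ee_pos: [447.0, 44.1, -2.1]
orientation: [-1.197, -2.903, 0.001]
ft_force: [-0.0, 0.8, -0.9]
width: 43.7
grasp_force: 0.0
t 3.93 p [447.   44.1  -2.1] phi 45.2 w 43.7 g 0.0 F [-0.   0.8 -0.9] tool delta mm [-0.3 -0.3 19.9] norm 20 then twist z 0.2 tilt fix [-0.05 -0.04  0.  ] q [ 0.07  0.51  2.11 -0.    0.53 -0.72]
finger 1 tipz(tool) -3.9 x [-8.5 20.3] y [10.1 12.5] 4
finger -1 tipz(tool) -39.3 x [-11.   -3.4] y [-25.8 -21.1] 25
```

There is no contact at a reported z of -2, which confirms the offset. I'll go down to a real tip height of about 19 and grip.

```bash
python3 -m creep '{"delta_pos":[[0,0,0.007],[0,0,0.007],[0,0,0.006],[0,0,0],[0,0,0]],"twist":[[0,0,0],[0,0,0],[0,0,0],[0,0,0],[0,0,0]]}' && python3 -m creep '{"delta_pos":[[0,0,0],[0,0,0],[0,0,0],[0,0,0],[0,0,0],[0,0,0],[0,0,0],[0,0,0]],"twist":[[0,0,0],[0,0,0],[0,0,0],[0,0,0],[0,0,0],[0,0,0],[0,0,0],[0,0,0]]}' 0
python3 -c "
from h import *
plan(447,43.7,-22,45);tips('s5')
i=cv2.imread('pics/s5.png');cv2.imwrite('pics/s5c.png',cv2.resize(i[120:260,260:420],None,fx=3.5,fy=3.5,interpolation=cv2.INTER_CUBIC))"
```

```text
t: 4.4
ee_pos: [446.9, 44.1, -22.2]
orientation: [-1.197, -2.903, 0.001]
ft_force: [0.8, 0.4, 0.0]
width: 43.6
grasp_force: 0.0
t: 5.07
ee_pos: [447.6, 44.1, -21.4]
orientation: [1.198, 2.904, 0.0]
ft_force: [0.3, 0.1, 4.0]
width: 19.9
grasp_force: 29.9
t 5.07 p [447.6  44.1 -21.4] phi 45.2 w 19.9 g 29.9 F [0.3 0.1 4. ] tool delta mm [ 0.1 -0.7  0.6] norm 1 then twist z 0.2 tilt fix [0.01 0.01 0.  ] q [ 0.07  0.55  2.11 -0.    0.48 -0.72]
finger 1 tipz(tool) -27.4 x [-10.9  11.1] y [12.5 21.3] 62
finger -1 tipz(tool) -50.8 x [-11.3  -6.8] y [-16.4  -8.1] 31
```

View pics/s5c.png

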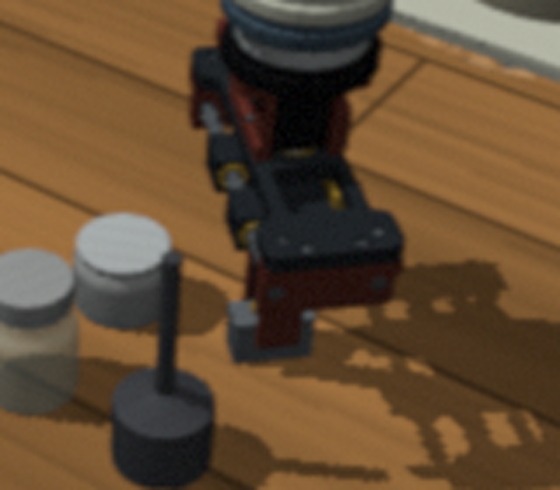

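The crop shows the gripper clamped on the large capacitor, finger tip at (280,345), with a width of 19.9 as expected. I need the true tip height to know the overlap.

```bash
python3 - <<'E'
from h import *
f=np.load("s5.npz");W=cloud("scene",f["d"])
for u in(337,341):
  for v in range(205,226,2):print(u,v,np.round(W[v,u]),f["im"][v,u])
E
```

```text
337 205 [523.  83. 108.] [32 23 20]
337 207 [524.  84. 105.] [35 17 14]
337 209 [523.  84. 100.] [37 17 15]
337 211 [467.  55.  41.] [38 19 16]
337 213 [467.  55.  36.] [35 16 12]
337 215 [464.  54.  29.] [38 18 16]
337 217 [463.  54.  23.] [39 18 13]
337 219 [455.  50.  10.] [34 27 28]
337 221 [456.  51.   6.] [35 39 41]
337 223 [455.  51.  -0.] [80 59 39]
337 225 [462.  55.   2.] [140 100  57]
341 205 [518.  88. 107.] [35 15 14]
341 207 [518.  88. 103.] [40 20 15]
341 209 [518.  88.  99.] [36 16 12]
341 211 [459.  59.  37.] [34 16 14]
341 213 [459.  59.  33.] [37 16 14]
341 215 [460.  60.  29.] [38 18 13]
341 217 [460.  60.  24.] [37 13 15]
341 219 [450.  56.  10.] [37 32 35]
341 221 [449.  56.   3.] [36 36 38]
341 223 [450.  57.   0.] [85 60 34]
341 225 [456.  61.   1.] [97 68 39]
```

```bash
python3 -m creep '{"delta_pos":[[0,0,-0.015],[0,0,-0.025],[0,0,-0.025],[0,0,-0.025],[0,0,0],[0,0,0]],"twist":[[0,0,0],[0,0,0],[0,0,0],[0,0,0],[0,0,0],[0,0,0]]}'
python3 -c "
from h import *
plan(560.2,260,60,26.75)"
```

```text
t: 5.62
ee_pos: [448.4, 44.2, 69.3]
orientation: [1.197, 2.902, 0.002]
ft_force: [-1.4, 0.7, -0.6]
width: 19.5
grasp_force: 29.9
t 5.62 p [448.4  44.2  69.3] phi 45.2 w 19.5 g 29.9 F [-1.4  0.7 -0.6] tool delta mm [ 72.8 231.9   9.7] norm 243 then twist z 18.4 tilt fix [0.13 0.11 0.  ] q [ 0.07  0.36  2.09  0.    0.69 -0.72]
```

```bash
python3 -m creep '{"delta_pos":[[0.0073,0.0232,0],[0.0073,0.0232,0],[0.0073,0.0232,0],[0.0073,0.0232,0],[0.0073,0.0232,0],[0.0073,0.0232,0],[0.0073,0.0232,0],[0.0073,0.0232,0],[0.0073,0.0232,0],[0.0073,0.0232,0],[0,0,0],[0,0,0],[0,0,0],[0,0,0],[0,0,0],[0,0,0]],"twist":[[0,0,0],[0,0,0],[0,0,0],[0,0,0],[0,0,0],[0,0,0],[0,0,0],[0,0,0],[0,0,0],[0,0,0],[0,0,4.6],[0,0,4.6],[0,0,4.6],[0,0,4.6],[0,0,0],[0,0,0]]}'
python3 - <<'E'
from h import *
plan(560.2,260,60,26.75)
im,d=get_image("scene");np.savez("s6.npz",im=im,d=d)
cv2.imwrite("pics/s6.png",cv2.resize(im[180:390,340:540,::-1],None,fx=2.8,fy=2.8,interpolation=cv2.INTER_CUBIC))
E
```

```text
t: 6.95
ee_pos: [558.2, 259.7, 66.6]
orientation: [-1.643, -2.676, 0.003]
ft_force: [0.0, -0.1, -1.4]
width: 19.9
grasp_force: 29.9
t 6.95 p [558.2 259.7  66.6] phi 26.9 w 19.9 g 29.9 F [ 0.  -0.1 -1.4] tool delta mm [-0.6  1.9  6.6] norm 7 then twist z 0.2 tilt fix [-0.15 -0.01  0.  ] q [ 0.42  0.56  1.72 -0.    0.86 -0.05]
```

View pics/s6.png

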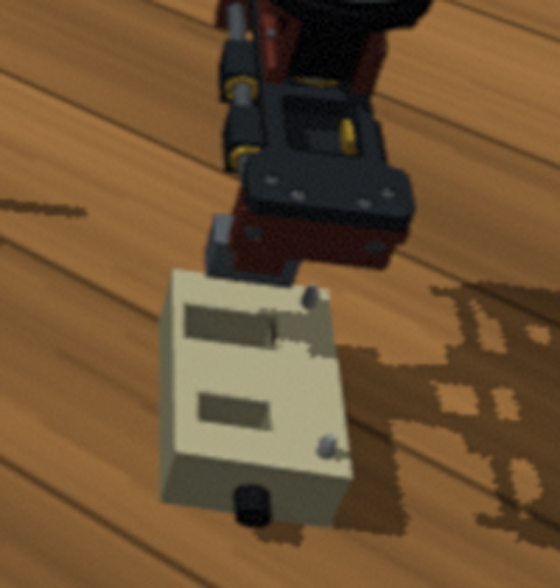

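The crop shows the capacitor hanging level behind the near finger at (250,250). The large pocket mouth is at (230,325), the small one at (235,410), and the pins at (310,297) and (327,447). Next I'll measure the capacitor against the housing in this same view.

```bash
cat >> h.py <<'E'
def plane(n,uv,z):
    p=camera_params(n);K=np.array(p["camera_matrix"]);E=np.array(p["extrinsics"])
    r=np.c_[uv,np.ones(len(uv))]@np.linalg.inv(K).T@E[:3,:3].T
    return E[:3,3]+r*((z-E[2,3])/r[:,2])[:,None]
def H(c,a):  # world xy -> housing frame
    a=np.radians(a);B=np.array([[np.cos(a),-np.sin(a)],[np.sin(a),np.cos(a)]])
    return lambda P:(np.asarray(P)[...,:2]-c)@B
E
cat > hous.py <<'E'
from h import *
for n,c,a in(("top",(576,280.7),26.9),("scene",(578.2,283.4),26.6)):
    f=np.load(f"{n}0.npz");im,d=f["im"],f["d"];W=cloud(n,d);T=H(c,a)(W)
    g=im.astype(int).sum(-1)
    # top face only
    face=(abs(W[...,2]-46)<4)&(abs(T[...,0])<70)&(abs(T[...,1])<50)
    med=np.median(g[face]); v,u=np.indices(d.shape)
    hole=np.zeros(d.shape,bool); P=plane(n,np.c_[u.ravel(),v.ravel()],46).reshape(d.shape+(3,));Q=H(c,a)(P)
    for name,x0,w,l in(("large",-25,24,48),("small",30,18,36)):
        m=(abs(Q[...,0]-x0)<w/2+6)&(abs(Q[...,1]+12)<l/2+6)
        hm=(m&((g<0.8*med)|(W[...,2]<42))).astype(np.uint8)
        k,lab,st,ce=cv2.connectedComponentsWithStats(hm);i=st[1:,4].argmax()+1
        q=Q[lab==i];r=cv2.minAreaRect(q.astype(np.float32))
        print(n,name,"centroid",q.mean(0).round(1),"rect",np.round(r[0],1),np.round(r[1],1),round(r[2],1))
    for x0 in(-48,48):
        m=(W[...,2]>51)&(abs(T[...,0]-x0)<14)&(abs(T[...,1]-30)<14)
        print(n,"pin",x0,T[m].mean(0).round(1),m.sum(),W[m][:,2].max())
E
python3 hous.py; python3 - <<'E'
from h import *
f=np.load("s6.npz");W=cloud("scene",f["d"]);im=f["im"].astype(int)
T=H((578.2,283.4),26.6)(W)
m=(W[...,2]>70)&(W[...,2]<108)&(abs(T[...,0]+15)<25)&(abs(T[...,1]+12)<40)
q=np.c_[T[m],W[m][:,2]]
h,e=np.histogram(q[:,0],np.arange(-40,10,1));print([(int(a),int(b)) for a,b in zip(e,h) if b])
for lo,hi in((82,90),(90,98)):
    r=q[(q[:,2]>lo)&(q[:,2]<hi)]; print(lo,"x med",np.median(r[:,0]),"y",np.percentile(r[:,1],[0,2,98,100]).round(1),len(r))
print("zmin",q[:,2].min())
E
```

```text
top large centroid [-23.8 -11.7] rect [-23.5 -11.7] [48.4 26.2] 89.4
top small centroid [ 31.  -12.2] rect [ 30.9 -12.2] [36.1 19.5] 89.6
top pin -48 [-48.4  29.3] 12 61.16851216240548
top pin 48 [47.1 28.5] 14 59.860214484144535
scene large centroid [-24.8 -12.9] rect [-24.9 -12.6] [24.5 49. ] 0.2
scene small centroid [ 30.1 -12.8] rect [ 30.1 -12.8] [18.5 36.4] 0.2
scene pin -48 [-46.4  29.1] 35 61.602375024341086
scene pin 48 [49.4 29.3] 40 61.289118337823766
[(-38, 1), (-36, 1), (-35, 2), (-34, 1), (-33, 4), (-31, 1), (-30, 3), (-29, 1), (-28, 1), (-27, 1), (-26, 4), (-25, 2), (-23, 1), (-22, 3), (-21, 6), (-20, 37), (-19, 67), (-18, 71), (-17, 14), (-13, 2), (-11, 1), (-10, 4)]
82 x med -19.008598495524794 y [-27.8 -27.5   5.3   5.9] 10
90 x med -18.14329817355863 y [-33.6 -33.5   9.    9.7] 121
zmin 87.32777546651789
```

The scene camera agrees with the arm to within 0.3 mm in x and y; the top camera is the one that's off. The correction is tool y +3.6, x -0.6. I'll go down to just above the pocket and check before entering.

```bash
python3 -m creep '{"delta_pos":[[-0.0006,0.0036,0.009],[0,0,0.009],[0,0,0.009],[0,0,0.006],[0,0,0],[0,0,0]],"twist":[[0,0,0.2],[0,0,0],[0,0,0],[0,0,0],[0,0,0],[0,0,0]]}'
cat >> h.py <<'E'
def held(z0,z1,x0,name):
    f=get_image("scene");im,d=f;np.savez(name+".npz",im=im,d=d);W=cloud("scene",d);T=H((578.2,283.4),26.6)(W)
    m=(W[...,2]>z0)&(W[...,2]<z1)&(abs(T[...,0]-x0)<25)&(abs(T[...,1]+12)<40)
    q=np.c_[T[m],W[m][:,2]];print("x",np.percentile(q[:,0],[25,50,75]).round(1),"y",np.percentile(q[:,1],[1,99]).round(1),"z",q[:,2].min().round(1),len(q))
    o=get_obs();print("TCP in housing",H((578.2,283.4),26.6)(o["ee_pos"]).round(1))
    cv2.imwrite(f"pics/{name}.png",cv2.resize(im[200:390,360:540,::-1],None,fx=2.8,fy=2.8,interpolation=cv2.INTER_CUBIC))
E
python3 -c "
from h import *
plan(560.2,260,22,26.6);held(51,68,-15,'s7')"
```

```text
t: 7.5
ee_pos: [562.1, 261.0, 34.6]
orientation: [-1.651, -2.672, 0.002]
ft_force: [-0.1, -0.4, -0.1]
width: 19.5
grasp_force: 29.9
t 7.5 p [562.1 261.   34.6] phi 26.6 w 19.5 g 29.9 F [-0.1 -0.4 -0.1] tool delta mm [-0.  -2.1 12.6] norm 13 then twist z -0.0 tilt fix [-0.08 -0.    0.  ] q [ 0.42  0.61  1.72  0.    0.81 -0.05]
x [-14.9 -14.3 -13.8] y [-34.3   8.8] z 56.2 133
TCP in housing [-23.9 -12.9]
```

```bash
python3 -m creep '{"delta_pos":[[0,-0.0005,0.005],[0,0,0.005],[0,0,0.005],[0,0,0.005],[0,0,0]],"twist":[[0,0,0],[0,0,0],[0,0,0],[0,0,0],[0,0,0]]}'
python3 -c "
from h import *
plan(560.2,260,7,26.6)"
```

```text
t: 7.97
ee_pos: [561.4, 260.6, 14.2]
orientation: [-1.651, -2.672, 0.002]
ft_force: [0.4, 0.4, -0.7]
width: 19.8
grasp_force: 29.9
t 7.97 p [561.4 260.6  14.2] phi 26.6 w 19.8 g 29.9 F [ 0.4  0.4 -0.7] tool delta mm [-0.  -1.4  7.2] norm 7 then twist z -0.0 tilt fix [-0.1 -0.   0. ] q [ 0.42  0.64  1.73 -0.    0.77 -0.05]
```

It's about 11 mm into the pocket with no contact force. A little lower, then release.

```bash
python3 -m creep '{"delta_pos":[[0,0,0.004],[0,0,0.002],[0,0,0],[0,0,0]],"twist":[[0,0,0],[0,0,0],[0,0,0],[0,0,0]]}' && python3 -m creep '{"delta_pos":[[0,0,0],[0,0,0],[0,0,0],[0,0,0],[0,0,-0.01],[0,0,-0.02],[0,0,-0.03],[0,0,-0.03],[0,0,-0.03],[0,0,0]],"twist":[[0,0,0],[0,0,0],[0,0,0],[0,0,0],[0,0,0],[0,0,0],[0,0,0],[0,0,0],[0,0,0],[0,0,0]]}' 0.4
python3 - <<'E'
from h import *
im,d=get_image("scene");np.savez("s8.npz",im=im,d=d);W=cloud("scene",d);T=H((578.2,283.4),26.6)(W)
m=(abs(T[...,0]+25)<14)&(abs(T[...,1]+12)<26);print(np.histogram(W[m][:,2],np.arange(10,80,4)))
mm=m&(W[...,2]>30)&(W[...,2]<44);print(T[mm].mean(0),np.percentile(T[mm],[2,98],axis=0),W[mm][:,2].max(),mm.sum())
plan(651.2,44.2,60,55.8)
E
```

```text
t: 8.3
ee_pos: [562.2, 261.0, 9.3]
orientation: [-1.651, -2.672, 0.0]
ft_force: [-0.1, -0.3, -0.1]
width: 20.0
grasp_force: 29.9
t: 9.13
ee_pos: [566.0, 262.7, 136.5]
orientation: [1.648, 2.668, 0.013]
ft_force: [1.1, 0.4, 0.2]
width: 35.5
grasp_force: 0.0
(array([  0,   0,   0,   0,   0,   6,  33, 205, 183,  78,   0,   0,   0,
         0,   0,   0,   0]), array([10, 14, 18, 22, 26, 30, 34, 38, 42, 46, 50, 54, 58, 62, 66, 70, 74,
       78]))
[-28.27262273 -11.22380906] [[-38.11413149 -33.99612128]
 [-16.99015503  12.11267186]] 43.925624101120206 361
t 9.18 p [564.7 262.1 133.7] phi 26.6 w 35.1 g 0.0 F [-0.2  0.4 -0. ] tool delta mm [-233.6  -20.7   73.7] norm 246 then twist z -29.2 tilt fix [0.43 0.02 0.  ] q [ 0.42  0.48  1.68  0.    0.98 -0.05]
```

The capacitor top is at z≈41 in the pocket, which is floor plus 29 mm, so it's fully down. Next the small capacitor.

```bash
python3 -m creep '{"delta_pos":[[-0.0292,-0.0026,0],[-0.0292,-0.0026,0],[-0.0292,-0.0026,0],[-0.0292,-0.0026,0],[-0.0292,-0.0026,0],[-0.0292,-0.0026,0],[-0.0292,-0.0026,0],[-0.0292,-0.0026,0],[0,0,0.015],[0,0,0.015],[0,0,0.015],[0,0,0.015],[0,0,0.013],[0,0,0],[0,0,0]],"twist":[[0,0,0],[0,0,0],[0,0,0],[0,0,0],[0,0,0],[0,0,0],[0,0,0],[0,0,0],[0,0,-5.84],[0,0,-5.84],[0,0,-5.84],[0,0,-5.84],[0,0,-5.84],[0,0,0],[0,0,0]]}' 0.4
python3 -c "
from h import *
plan(651.2,44.2,-22,55.8);tips('s9')"
```

```text
t: 10.43
ee_pos: [646.9, 42.7, 55.1]
orientation: [-0.928, -2.998, 0.002]
ft_force: [-1.1, 0.1, 0.1]
width: 35.2
grasp_force: 0.0
t 10.43 p [646.9  42.7  55.1] phi 55.6 w 35.2 g 0.0 F [-1.1  0.1  0.1] tool delta mm [-2.9  3.8 77.1] norm 77 then twist z -0.2 tilt fix [-0.1  -0.14  0.  ] q [ 0.05  0.62  1.65  0.    0.88 -0.92]
finger 1 tipz(tool) -41.0 x [-10.9   9.8] y [22.8 28.3] 132
finger -1 tipz(tool) -40.0 x [-11.3  -5.8] y [-22.3 -15.8] 29
```

```bash
python3 -m creep '{"delta_pos":[[-0.0029,0.0038,0.01],[0,0,0.015],[0,0,0.015],[0,0,0.012],[0,0,0.01],[0,0,0.008],[0,0,0.007],[0,0,0],[0,0,0]],"twist":[[0,0,-0.2],[0,0,0],[0,0,0],[0,0,0],[0,0,0],[0,0,0],[0,0,0],[0,0,0],[0,0,0]]}'
python3 -c "
from h import *
plan(651.2,44.2,-22,55.8)"
python3 -m creep '{"delta_pos":[[0,0,0],[0,0,0],[0,0,0],[0,0,0],[0,0,0],[0,0,0],[0,0,0],[0,0,0]],"twist":[[0,0,0],[0,0,0],[0,0,0],[0,0,0],[0,0,0],[0,0,0],[0,0,0],[0,0,0]]}' 0
```

```text
t: 11.23
ee_pos: [652.5, 44.3, -20.9]
orientation: [-0.919, -3.004, 0.0]
ft_force: [1.0, -0.0, 1.0]
width: 35.1
grasp_force: 0.0
t 11.23 p [652.5  44.3 -20.9] phi 56.0 w 35.1 g 0.0 F [ 1. -0.  1.] tool delta mm [ 1.1 -0.8  1.1] norm 2 then twist z 0.2 tilt fix [-0.02 -0.02  0.  ] q [ 0.05  0.73  1.65 -0.    0.76 -0.93]
t: 11.9
ee_pos: [653.1, 44.3, -20.2]
orientation: [0.919, 3.003, 0.0]
ft_force: [-0.1, -0.8, 3.6]
width: 14.2
grasp_force: 29.1
```

Gripped at 14.2 mm. Lifting, then moving toward the small pocket at scene-frame world (610.9, 285.4).

```bash
python3 -m creep '{"delta_pos":[[0,0,-0.015],[0,0,-0.025],[0,0,-0.025],[0,0,-0.025],[0,0,0],[0,0,0]],"twist":[[0,0,0],[0,0,0],[0,0,0],[0,0,0],[0,0,0],[0,0,0]]}'
python3 -c "
from h import *
plan(610.9,285.4,66,26.6)"
```

```text
t: 12.4
ee_pos: [653.8, 44.4, 71.5]
orientation: [0.918, 3.001, 0.002]
ft_force: [0.1, 0.6, -0.3]
width: 14.5
grasp_force: 29.0
t 12.4 p [653.8  44.4  71.5] phi 56.0 w 14.5 g 29.0 F [ 0.1  0.6 -0.3] tool delta mm [170.4 175.8   5.4] norm 245 then twist z 29.4 tilt fix [0.12 0.16 0.  ] q [ 0.05  0.6   1.63 -0.    0.91 -0.93]
```

```bash
python3 -m creep '{"delta_pos":[[0.0213,0.022,0],[0.0213,0.022,0],[0.0213,0.022,0],[0.0213,0.022,0],[0.0213,0.022,0],[0.0213,0.022,0],[0.0213,0.022,0],[0.0213,0.022,0],[0,0,0],[0,0,0],[0,0,0],[0,0,0],[0,0,0],[0,0,0],[0,0,0]],"twist":[[0,0,0],[0,0,0],[0,0,0],[0,0,0],[0,0,0],[0,0,0],[0,0,0],[0,0,0],[0,0,5.88],[0,0,5.88],[0,0,5.88],[0,0,5.88],[0,0,5.88],[0,0,0],[0,0,0]]}'
python3 -c "
from h import *
plan(610.9,285.4,34,26.6);held(80,105,38,'s10')"
```

```text
t: 13.65
ee_pos: [608.9, 285.1, 68.1]
orientation: [-1.646, -2.674, 0.003]
ft_force: [0.3, 0.6, -0.1]
width: 14.4
grasp_force: 29.0
t 13.65 p [608.9 285.1  68.1] phi 26.8 w 14.4 g 29.0 F [ 0.3  0.6 -0.1] tool delta mm [-0.6  2.  34.1] norm 34 then twist z 0.2 tilt fix [-0.13 -0.    0.  ] q [ 0.42  0.63  1.58 -0.    0.93 -0.05]
x [32.1 33.  33.8] y [-26.8   3.5] z 88.5 75
TCP in housing [ 28.5 -12.3]
```

```bash
python3 -m creep '{"delta_pos":[[-0.001,0.002,0.009],[0,0,0.009],[0,0,0.009],[0,0,0.005],[0,0,0],[0,0,0]],"twist":[[0,0,0.2],[0,0,0],[0,0,0],[0,0,0],[0,0,0],[0,0,0]]}'
python3 -c "
from h import *
plan(610.9,285.4,34,26.6);held(50.5,70,38,'s11')
d=np.load('s11.npz');W=cloud('scene',d['d']);T=H((578.2,283.4),26.6)(W)
m=(W[...,2]>50)&(W[...,2]<74)&(abs(T[...,0]-38)<25)&(abs(T[...,1]+12)<30)
for v in np.unique(np.where(m)[0]):
  r=m[v];print(v,np.where(r)[0][[0,-1]],T[v][r][:,0].round(0).astype(int).tolist(),W[v][r][:,2].mean().round(),T[v][r][[0,-1],1].round(1))
"
```

```text
t: 14.2
ee_pos: [611.7, 285.2, 36.5]
orientation: [-1.655, -2.669, 0.002]
ft_force: [0.7, -0.3, -0.4]
width: 14.1
grasp_force: 29.0
t 14.2 p [611.7 285.2  36.5] phi 26.4 w 14.1 g 29.0 F [ 0.7 -0.3 -0.4] tool delta mm [ 0.5 -0.7  2.5] norm 3 then twist z -0.2 tilt fix [-0.08 -0.    0.  ] q [ 0.42  0.67  1.59 -0.    0.88 -0.04]
x [34.5 36.7 49.3] y [-27.7  27.8] z 50.8 30
TCP in housing [ 31.3 -13.3]
311 [416 416] [26] 73.0 [-27.5 -27.5]
312 [416 416] [27] 72.0 [-27.2 -27.2]
313 [415 416] [24, 30] 70.0 [-27.3 -27.8]
314 [415 416] [26, 31] 69.0 [-27.5 -27.6]
315 [415 416] [27, 33] 69.0 [-27.4 -27.6]
316 [415 416] [29, 33] 69.0 [-27.6 -27.4]
317 [415 416] [30, 36] 69.0 [-27.4 -27.7]
318 [415 416] [32, 35] 67.0 [-27.5 -27. ]
319 [415 416] [34, 37] 67.0 [-27.7 -27.1]
320 [415 416] [34, 37] 66.0 [-27.3 -26.8]
321 [415 416] [35, 36] 63.0 [-27.1 -26. ]
322 [415 416] [35, 36] 61.0 [-26.7 -25.7]
323 [415 416] [37, 35] 59.0 [-26.7 -25. ]
```

View pics/s11.png

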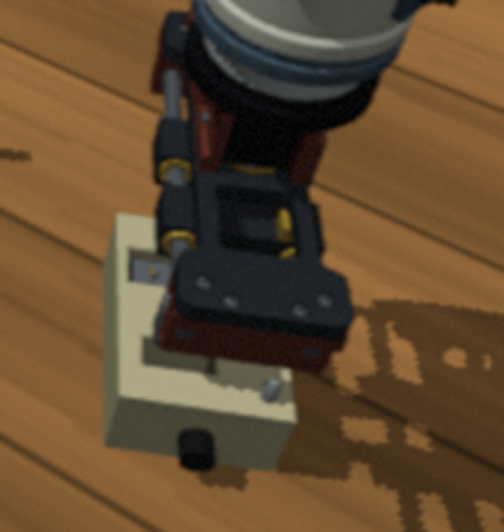

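The crop shows the gripper over the small pocket mouth at (180,353), the small capacitor's left edge at x≈160, and the large capacitor down in its pocket at (150,268). The small one's edges span x 23.5–37 with y centre about -12.4, so it's on target and I'll insert it.

```bash
python3 -m creep '{"delta_pos":[[-0.0003,-0.0003,0.005],[0,0,0.005],[0,0,0.005],[0,0,0.005],[0,0,0]],"twist":[[0,0,-0.1],[0,0,0],[0,0,0],[0,0,0],[0,0,0]]}'
python3 -c "
from h import *
plan(610.9,285.4,8,26.6)"
```

```text
t: 14.67
ee_pos: [611.2, 284.7, 16.0]
orientation: [-1.653, -2.67, 0.002]
ft_force: [0.3, 0.1, -0.2]
width: 14.1
grasp_force: 29.0
t 14.67 p [611.2 284.7  16. ] phi 26.5 w 14.1 g 29.0 F [ 0.3  0.1 -0.2] tool delta mm [0.7 0.1 8. ] norm 8 then twist z -0.1 tilt fix [-0.11 -0.    0.  ] q [ 0.42  0.7   1.59 -0.    0.85 -0.04]
```

```bash
python3 -m creep '{"delta_pos":[[0,0,0.004],[0,0,0.003],[0,0,0],[0,0,0]],"twist":[[0,0,0],[0,0,0],[0,0,0],[0,0,0]]}' && python3 -m creep '{"delta_pos":[[0,0,0],[0,0,0],[0,0,0],[0,0,0],[0,0,-0.01],[0,0,-0.02],[0,0,-0.03],[0,0,-0.03],[0,0,-0.03],[0,0,-0.02],[0,0,-0.02],[0,0,0]],"twist":[[0,0,0],[0,0,0],[0,0,0],[0,0,0],[0,0,0],[0,0,0],[0,0,0],[0,0,0],[0,0,0],[0,0,0],[0,0,0],[0,0,0]]}' 0.5
python3 - <<'E'
from h import *
im,d=get_image("scene");np.savez("s12.npz",im=im,d=d);W=cloud("scene",d);T=H((578.2,283.4),26.6)(W)
for x0,w,l in((-25,14,26),(30,11,20)):
    m=(abs(T[...,0]-x0)<w)&(abs(T[...,1]+12)<l);print(np.histogram(W[m][:,2],np.arange(10,80,4))[0])
cv2.imwrite("pics/s12.png",cv2.resize(im[240:390,370:500,::-1],None,fx=4,fy=4,interpolation=cv2.INTER_CUBIC))
# cover boss in scene and top
for n in("scene","top"):
    f=np.load(n+"0.npz");W=cloud(n,f["d"]);m=(W[...,2]>71)&(abs(W[...,0]-512)<40)&(abs(W[...,1]+232)<40)
    print(n,rect(W[m]),W[m].mean(0).round(1),m.sum())
plan(512.9,-231.3,110,17.5)
E
```

```text
t: 15.0
ee_pos: [611.9, 285.0, 10.1]
orientation: [-1.654, -2.671, 0.0]
ft_force: [0.4, -0.1, -0.0]
width: 14.3
grasp_force: 29.0
t: 16.0
ee_pos: [614.7, 286.3, 176.2]
orientation: [1.651, 2.667, 0.011]
ft_force: [0.4, 0.2, 1.4]
width: 43.9
grasp_force: 0.0
[  0   0   0   0   0   4  30 219 176  88   0   0   0   0   0   0   0]
[  0   0   0   0   0   0  11 142 137  74   0   0   0   0   0   0   0]
scene (array([ 513.2, -230.1]), array([23.4, 22.1]), 16.1) [ 515.3 -228.8   75.6] 97
top (array([ 510.4, -233.7]), array([22.2, 21.2]), -72.2) [ 510.2 -233.4   75.7] 117
t 16.05 p [613.6 285.8 173.7] phi 26.5 w 43.9 g 0.0 F [ 0.  -0.8 -0.9] tool delta mm [-418. -321.   62.] norm 531 then twist z 9.0 tilt fix [0.32 0.01 0.  ] q [ 0.42  0.51  1.52  0.    1.11 -0.04]
```

View pics/s12.png

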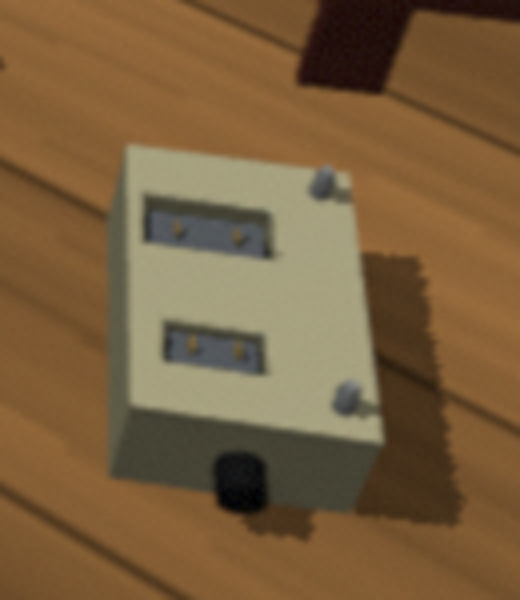

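Both capacitors sit flat in their pockets, large at (208,222) and small at (213,347), terminals up; the pins are at (325,183) and (347,398). That was the tenth picture, so I'll use numbers only from here.

```bash
python3 - <<'E'
from h import *
f=np.load("scene0.npz");d=f["d"];W=cloud("scene",d)
m=(abs(W[...,2]-52)<2)&(abs(W[...,0]-512)<75)&(abs(W[...,1]+232)<75);print("cover",rect(W[m]),m.sum())
for z0,z1 in((74.5,79),):
    m=(W[...,2]>z0)&(W[...,2]<z1)&(abs(W[...,0]-512)<25)&(abs(W[...,1]+232)<25);print("boss",rect(W[m]),np.median(W[m],0).round(1),m.sum())
for nm,c,a in(("good",(578.6,282.8),26.6),("scrap",(512.9,-231.3),17.5)):
    T=H(c,a)(W)
    for x0 in(-48,48):
        m=(W[...,2]>56)&(W[...,2]<66)&(abs(T[...,0]-x0)<12)&(abs(T[...,1]-30)<12);print(nm,x0,T[m].mean(0).round(1),m.sum(),W[m][:,2].max().round(1))
E
```

```text
cover (array([ 512.9, -231.3]), array([123.8,  86.5]), 17.4) 1180
boss (array([ 513.1, -230.1]), array([23.1, 22.1]), 15.5) [ 514.2 -230.    76.7] 71
good -48 [-47.4  30.4] 18 61.6
good 48 [49.  30.4] 24 61.3
scrap -48 [-47.5  30.4] 10 60.3
scrap 48 [48.9 30.4] 10 61.6
```

```bash
python3 -m creep '{"delta_pos":[[-0.0209,-0.01605,0],[-0.0209,-0.01605,0],[-0.0209,-0.01605,0],[-0.0209,-0.01605,0],[-0.0209,-0.01605,0],[-0.0209,-0.01605,0],[-0.0209,-0.01605,0],[-0.0209,-0.01605,0],[-0.0209,-0.01605,0],[-0.0209,-0.01605,0],[-0.0209,-0.01605,0],[-0.0209,-0.01605,0],[-0.0209,-0.01605,0],[-0.0209,-0.01605,0],[-0.0209,-0.01605,0],[-0.0209,-0.01605,0],[-0.0209,-0.01605,0],[-0.0209,-0.01605,0],[-0.0209,-0.01605,0],[-0.0209,-0.01605,0]],"twist":[[0,0,0],[0,0,0],[0,0,0],[0,0,0],[0,0,0],[0,0,0],[0,0,0],[0,0,0],[0,0,0],[0,0,0],[0,0,0],[0,0,0],[0,0,0],[0,0,0],[0,0,0],[0,0,0],[0,0,0],[0,0,0],[0,0,0],[0,0,0]]}'
python3 -m creep '{"delta_pos":[[0,0,0.02],[0,0,0.02],[0,0,0.02],[0,0,0],[0,0,0]],"twist":[[0,0,4.5],[0,0,4.5],[0,0,0],[0,0,0],[0,0,0]]}'
python3 -c "
from h import *
plan(512.5,-231.5,14,17.5)"
```

```text
t: 17.72
ee_pos: [509.7, -233.0, 169.2]
orientation: [-1.653, -2.669, 0.0]
ft_force: [1.0, 0.4, -1.3]
width: 43.8
grasp_force: 0.0
t: 18.13
ee_pos: [509.6, -231.5, 108.9]
orientation: [-1.855, -2.53, 0.001]
ft_force: [0.5, -0.3, 0.1]
width: 43.9
grasp_force: 0.0
t 18.13 p [ 509.6 -231.5  108.9] phi 17.5 w 43.9 g 0.0 F [ 0.5 -0.3  0.1] tool delta mm [-1.1  3.1 94.9] norm 95 then twist z -0.0 tilt fix [-0.17 -0.16  0.  ] q [-0.45  0.43  1.83 -0.    0.89 -0.75]
```

The scrap and good housing pins show identical offsets in their frames, so both frames are trustworthy. Descending onto the boss.

```bash
python3 -m creep '{"delta_pos":[[-0.0011,0.0033,0.015],[0,0,0.02],[0,0,0.02],[0,0,0.015],[0,0,0.01],[0,0,0.008],[0,0,0.005],[0,0,0],[0,0,0]],"twist":[[0,0,0],[0,0,0],[0,0,0],[0,0,0],[0,0,0],[0,0,0],[0,0,0],[0,0,0],[0,0,0]]}'
python3 -c "
from h import *
plan(512.9,-231.3,14,17.5)"
python3 -m creep '{"delta_pos":[[0,0,0],[0,0,0],[0,0,0],[0,0,0],[0,0,0],[0,0,0],[0,0,0],[0,0,0]],"twist":[[0,0,0],[0,0,0],[0,0,0],[0,0,0],[0,0,0],[0,0,0],[0,0,0],[0,0,0]]}' 0
```

```text
t: 18.88
ee_pos: [514.9, -232.4, 17.9]
orientation: [1.858, 2.533, 0.0]
ft_force: [-0.2, -0.7, 0.1]
width: 43.9
grasp_force: 0.0
t 18.88 p [ 514.9 -232.4   17.9] phi 17.5 w 43.9 g 0.0 F [-0.2 -0.7  0.1] tool delta mm [ 1.6 -1.6  3.9] norm 4 then twist z -0.0 tilt fix [0.03 0.02 0.  ] q [-0.44  0.58  1.85 -0.    0.71 -0.75]
t: 19.55
ee_pos: [514.6, -232.4, 17.8]
orientation: [1.858, 2.533, -0.0]
ft_force: [-2.5, 0.6, 5.7]
width: 21.6
grasp_force: 30.0
```

```bash
python3 -m creep '{"delta_pos":[[0,0,-0.005],[0,0,-0.008],[0,0,-0.01],[0,0,-0.015],[0,0,-0.02],[0,0,-0.025],[0,0,-0.025],[0,0,0],[0,0,0]],"twist":[[0,0,0],[0,0,0],[0,0,0],[0,0,0],[0,0,0],[0,0,0],[0,0,0],[0,0,0],[0,0,0]]}'
python3 - <<'E'
from h import *
plan(578.6,282.8,125,26.6)
im,d=get_image("scene");W=cloud("scene",d);o=get_obs();print(o["moment"].round(2))
m=(W[...,2]>120)&(W[...,2]<175)&(abs(W[...,0]-512)<75)&(abs(W[...,1]+232)<75)
h,e=np.histogram(W[m][:,2],np.arange(120,178,3));print(dict(zip(e.tolist(),h.tolist())))
E
```

```text
t: 20.3
ee_pos: [515.7, -232.7, 127.3]
orientation: [1.856, 2.53, 0.001]
ft_force: [-0.5, 0.4, -1.2]
width: 21.9
grasp_force: 30.0
t 20.3 p [ 515.7 -232.7  127.3] phi 17.5 w 21.9 g 30.0 F [-0.5  0.4 -1.2] tool delta mm [472.8 214.9   1.7] norm 519 then twist z -9.1 tilt fix [0.17 0.15 0.  ] q [-0.44  0.41  1.81  0.    0.92 -0.75]
[-0.04  0.01 -0.04]
{120: 0, 123: 0, 126: 0, 129: 0, 132: 0, 135: 0, 138: 0, 141: 0, 144: 0, 147: 0, 150: 0, 153: 13, 156: 102, 159: 531, 162: 666, 165: 15, 168: 32, 171: 35, 174: 15}
```

The cover is lifted level, underside at about 155, clear of the rotor. Carrying it over.

```bash
python3 -m creep '{"delta_pos":[[0.012,0.0055,0],[0.024,0.011,0],[0.024,0.011,0],[0.024,0.011,0],[0.024,0.011,0],[0.024,0.011,0],[0.024,0.011,0],[0.024,0.011,0],[0.024,0.011,0],[0.024,0.011,0],[0.024,0.011,0],[0.024,0.011,0],[0.024,0.011,0],[0.024,0.011,0],[0.024,0.011,0],[0.024,0.011,0],[0.024,0.011,0],[0.024,0.011,0],[0.024,0.011,0],[0.024,0.011,0]],"twist":[[0,0,0],[0,0,0],[0,0,0],[0,0,0],[0,0,0],[0,0,0],[0,0,0],[0,0,0],[0,0,0],[0,0,0],[0,0,0],[0,0,0],[0,0,0],[0,0,0],[0,0,0],[0,0,0],[0,0,0],[0,0,0],[0,0,0],[0,0,0]]}'
python3 -m creep '{"delta_pos":[[0,0,0],[0,0,0],[0,0,0.01],[0,0,0.01],[0,0,0.01],[0,0,0],[0,0,0]],"twist":[[0,0,-4.55],[0,0,-4.55],[0,0,0],[0,0,0],[0,0,0],[0,0,0],[0,0,0]]}'
cat >> h.py <<'E'
def cov(lo,hi,name):
    im,d=get_image("scene");np.savez(name,im=im,d=d);W=cloud("scene",d);T=H((578.6,282.8),26.6)(W)
    m=(W[...,2]>lo)&(W[...,2]<hi)&(abs(T[...,0])<80)&(abs(T[...,1])<60)&(d>0)
    g=im.astype(int).sum(-1)
    q=np.c_[T[m],W[m][:,2]];r=cv2.minAreaRect(q[:,:2].astype(np.float32))
    s=np.linalg.lstsq(np.c_[q[:,:2],np.ones(len(q))],q[:,2],rcond=None)[0]
    print("cover in housing",np.round(r[0],1),np.round(r[1],1),round(r[2],1),"zmed",np.median(q[:,2]).round(1),"slope",s.round(3),len(q))
    print("TCP in housing",H((578.6,282.8),26.6)(get_obs()["ee_pos"]).round(1))
E
python3 - <<'E'
from h import *
plan(578.6,282.8,60,26.6)
o=get_obs();zt=o["ee_pos"][2]+34
cov(zt-3,zt+3,"s13.npz")
E
```

```text
t: 22.02
ee_pos: [576.7, 280.2, 123.3]
orientation: [-1.857, -2.532, 0.005]
ft_force: [0.7, -0.5, -1.2]
width: 21.7
grasp_force: 30.0
t: 22.6
ee_pos: [577.5, 277.9, 93.7]
orientation: [-1.653, -2.67, 0.004]
ft_force: [-0.6, -0.0, -1.4]
width: 21.8
grasp_force: 30.0
t 22.6 p [577.5 277.9  93.7] phi 26.5 w 21.8 g 30.0 F [-0.6 -0.  -1.4] tool delta mm [ 3.9  3.3 33.7] norm 34 then twist z -0.1 tilt fix [-0.17 -0.01  0.  ] q [ 0.43  0.56  1.65  0.    0.94 -0.03]
cover in housing [-2.6 -3.5] [123.5  84.4] 0.3 zmed 128.4 slope [-5.00000e-03  2.00000e-03  1.28479e+02] 3024
TCP in housing [-2.4 -4. ]
```

```bash
python3 -m creep '{"delta_pos":[[0.0035,0.0026,0.01],[0,0,0.015],[0,0,0.012],[0,0,0.01],[0,0,0.006],[0,0,0],[0,0,0],[0,0,0]],"twist":[[0,0,0],[0,0,0],[0,0,0],[0,0,0],[0,0,0],[0,0,0],[0,0,0],[0,0,0]]}'
python3 - <<'E'
from h import *
plan(578.6,282.8,18,26.6)
o=get_obs();zt=o["ee_pos"][2]+34.5
cov(zt-3,zt+3,"s14.npz")
E
```

```text
t: 23.32
ee_pos: [579.8, 283.1, 42.8]
orientation: [1.651, 2.672, 0.001]
ft_force: [-0.3, 1.3, -1.1]
width: 22.2
grasp_force: 30.0
t 23.32 p [579.8 283.1  42.8] phi 26.6 w 22.2 g 30.0 F [-0.3  1.3 -1.1] tool delta mm [ 0.3 -1.2 24.8] norm 25 then twist z -0.0 tilt fix [0.05 0.   0.  ] q [ 0.44  0.63  1.66 -0.    0.85 -0.03]
cover in housing [1.4 0.4] [123.6  84.4] 0.1 zmed 77.7 slope [ 0.     0.    77.641] 2724
TCP in housing [ 1.3 -0.3]
```

```bash
python3 -m creep '{"delta_pos":[[-0.0004,-0.0013,0.003],[0,0,0.004],[0,0,0],[0,0,0],[0,0,0]],"twist":[[0,0,0],[0,0,0],[0,0,0],[0,0,0],[0,0,0]]}'
python3 - <<'E'
from h import *
plan(578.6,282.8,18,26.6)
zt=get_obs()["ee_pos"][2]+34.8
cov(zt-3,zt+3,"s15.npz")
E
```

```text
t: 23.78
ee_pos: [578.4, 281.9, 35.4]
orientation: [-1.651, -2.672, -0.0]
ft_force: [-0.4, 0.2, -0.8]
width: 21.9
grasp_force: 30.0
t 23.78 p [578.4 281.9  35.4] phi 26.6 w 21.9 g 30.0 F [-0.4  0.2 -0.8] tool delta mm [ 0.7  0.6 17.4] norm 17 then twist z -0.0 tilt fix [ 0. -0.  0.] q [ 0.44  0.64  1.67  0.    0.84 -0.03]
cover in housing [0.1 0.2] [ 84.7 122. ] 89.7 zmed 70.2 slope [-2.0000e-03  0.0000e+00  7.0202e+01] 2657
TCP in housing [-0.5 -0.7]
```

Aligned to 0.2 mm. Lowering over the pins.

```bash
python3 -m creep '{"delta_pos":[[0,0,0.0025],[0,0,0.0025],[0,0,0.0025],[0,0,0.0025],[0,0,0.002],[0,0,0],[0,0,0]],"twist":[[0,0,0],[0,0,0],[0,0,0],[0,0,0],[0,0,0],[0,0,0],[0,0,0]]}'
python3 - <<'E'
from h import *
plan(578.6,282.8,18,26.6)
zt=get_obs()["ee_pos"][2]+34.8
cov(zt-2.5,zt+2.5,"s16.npz")
E
```

```text
t: 24.42
ee_pos: [578.2, 281.9, 23.1]
orientation: [-1.651, -2.672, 0.001]
ft_force: [0.9, -0.8, -0.9]
width: 21.7
grasp_force: 30.0
t 24.42 p [578.2 281.9  23.1] phi 26.6 w 21.7 g 30.0 F [ 0.9 -0.8 -0.9] tool delta mm [0.7 0.8 5.1] norm 5 then twist z -0.0 tilt fix [-0.02 -0.    0.  ] q [ 0.44  0.65  1.67  0.    0.82 -0.03]
cover in housing [-0.2  0.3] [122.5  85. ] 0.2 zmed 57.9 slope [-1.0000e-03  1.0000e-03  5.7965e+01] 2558
TCP in housing [-0.6 -0.7]
```

The pins are in the holes with no side force. The last 5 mm next, then release.

```bash
python3 -m creep '{"delta_pos":[[0,0,0.002],[0,0,0.002],[0,0,0.0012],[0,0,0],[0,0,0]],"twist":[[0,0,0],[0,0,0],[0,0,0],[0,0,0],[0,0,0]]}' && python3 -m creep '{"delta_pos":[[0,0,0],[0,0,0],[0,0,0],[0,0,0],[0,0,0],[0,0,-0.01],[0,0,-0.02],[0,0,-0.03],[0,0,-0.03],[0,0,-0.03],[0,0,-0.03],[0,0,0],[0,0,0]],"twist":[[0,0,0],[0,0,0],[0,0,0],[0,0,0],[0,0,0],[0,0,0],[0,0,0],[0,0,0],[0,0,0],[0,0,0],[0,0,0],[0,0,0],[0,0,0]]}' 0.5
python3 - <<'E'
from h import *
plan(578.6,282.8,18,26.6)
cov(49,55,"s17.npz")
f=np.load("s17.npz");W=cloud("scene",f["d"]);T=H((578.6,282.8),26.6)(W)
for x0 in(-48,48):
    m=(W[...,2]>56)&(W[...,2]<66)&(abs(T[...,0]-x0)<12)&(abs(T[...,1]-30)<12);print("pin",T[m].mean(0).round(1),m.sum(),W[m][:,2].max().round(1))
W0=cloud("scene",np.load("scene0.npz")["d"])
m=(W0[...,2]>12)&(W0[...,2]<140)&(W0[...,0]<720)&(abs(W0[...,1])<75)&(W0[...,0]>420)
print("bystander depth change",np.histogram((f["d"]-np.load("scene0.npz")["d"])[m],[-500,-5,5,500])[0])
E
```

```text
t: 24.88
ee_pos: [578.3, 281.9, 18.1]
orientation: [-1.651, -2.672, 0.0]
ft_force: [-0.3, -0.5, -0.9]
width: 21.9
grasp_force: 30.0
t: 25.97
ee_pos: [579.7, 282.5, 171.1]
orientation: [1.65, 2.67, 0.006]
ft_force: [-1.2, 0.4, 0.1]
width: 43.9
grasp_force: 0.0
t 25.97 p [579.7 282.5 171.1] phi 26.6 w 43.9 g 0.0 F [-1.2  0.4  0.1] tool delta mm [  0.7  -1.6 153.1] norm 153 then twist z -0.0 tilt fix [0.28 0.01 0.  ] q [ 0.44  0.46  1.6  -0.    1.07 -0.03]
cover in housing [0.2 0.4] [123.   84.9] 0.2 zmed 52.6 slope [-1.0000e-03  0.0000e+00  5.2624e+01] 3575
TCP in housing [-0.5 -0.7]
pin [-46.9  30. ] 19 62.3
pin [48.7 30.2] 23 61.4
bystander depth change [  17 3256  621]
```

The cover lies level with its top at z=52.6, the same height it had on the scrap housing. Both pins protrude, and the bystanders are unmoved.

```bash
python3 -c "
from workcell import *
print(close_job())"
```

```text
the job is handed in; nothing more can be done
None
```

I handed the job in at about 26 s: both capacitors are down in their pockets, the cover is flat on the good housing's pins, and the jar, rotor, gearbox and tin are unmoved; the camera checks agree, but no verdict came back.

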